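# Fit the nozzle to the bench fume extractor

### The arm

A 7-joint arm with a two-finger parallel gripper is mounted at the origin on a cart in front of the work surface, level with it; the furniture and walls round the work are solid. World frame = base frame: x ahead of the robot, y to its left, z up, the work surface at z = 0. Lengths are in m, angles in rad, forces in N, time in s.
With the tool pointing down it reaches from about 0.425 to 0.925 m from the base axis. Payload 6.8 kg.
Tool frame: the origin (TCP) lies at the very end of the fingers, on their centre line; the grasp point (between the pads) lies 19 mm behind it; z points along the fingers, y is the line along which they close (so a half turn about z gives the same grasp; the last joint's range is limited). The gripper opens to 85 mm and grips with 20 to 120 N. Pads are 22 mm wide; open, the fingers measure 114 mm over their backs; the gripper's body (76 mm by 85 mm) begins 54 mm behind the grasp point. The pads swing forward as they close: fully open they stand 13 mm farther back than shut.
Start: joints at [-1.212, 0.477, 0.022, 1.555, -0.011, 1.109, -0.083], TCP at [0.304, 0.603, 0.231] pointing down, gripper open.
Joint ranges: [-2.96, 2.96], [-0.34, 2.1], [-1.41, 1.46], [0.24, 2.44], [-1.37, 4.51], [0.17, 1.92], [-2.96, 2.96]. Speed limits (rad/s): [2.39, 2.39, 3.14, 3.14, 3.14, 3.14, 3.14].

### API

Orientations are given as a unit quaternion [w, x, y, z].
In Python, from station import bot gives the robot as it stands.
- The arm moves only by the tool nudge_tcp, called after "Emit:" in YAML: its name, and indented under it one key for each argument. Schema: {"type":"object","properties":{"rows":{"type":"array","items":{"type":"number"},"minItems":5,"maxItems":100},"force":{"type":"number"},"only":{"type":"string"},"quiet":{"type":"boolean"},"lines":{"type":"string"}},"required":["rows"],"additionalProperties":false}. rows is one flat list of numbers that holds 1 to 20 rows one after another, with no inner brackets; each row has 5 numbers: dx, dy, dz in m, then a turn about the tool's z in rad, then the opening from 0.0 (shut) to 1.0 (fully open); each row shifts and turns the commanded pose from where the row before left it, along the tool's axes as they then stand; what a row does not reach is not made up. A row lasts 1/10 s, in which the tool goes at most 0.05 m and 0.15 rad, less where a joint would pass 70% of its speed; a pose out of reach is approached as far as the arm can. The fingers move at their own pace and stop on an object; force is the grip in N (left out, the last holds). Time passes only in rows, so rows that do not move let the fingers close. The tool returns the time, the measured TCP pose, the force, the opening and the grip force at its end. only (a regular expression) keeps the lines of the reply that match it, lines (a string "A,B") keeps lines A to B, and quiet returns only ok. Input that does not fit is refused with a message, and nothing moves.
- bot.get_obs(): the state, without advancing time (a new reading comes with each control period).
- bot.read_camera(name): name is "scene" or "side" or "wrist"; returns the picture (480x640x3 uint8, blue, green, red); there is no depth.
- bot.camera_info(name): a dict with "vertical_fov" (degrees; the focal length in pixels is half the picture's height over the tangent of half this angle, whatever the lens; pixels are square), "cx", "cy" (the principal point, pixels), "view" (4x4, takes a point from world to camera coordinates); the wrist camera has in their place "hand_eye" (4x4, takes a point from camera to tool coordinates, whose origin is the TCP and whose axes are the flange's). Camera axes: x right, y up, looking along -z (the intrinsics and any distortion apply to the point x, -y, -z); pixel columns grow to the right and rows downward; lengths in m; the calibration is good to about 2 mm. A picture is of the moment at which its call begins: read the wrist's pose just before it. camera_info takes no time and is no camera call.
- bot.hand_in(): hands the job in; it is judged then, once.
The state is a dict: "t": time; "q": joint angles; "joint_vel": joint speeds; "joint_torque": joint torques, N m; "eef_pos": TCP position; "tool_rot": TCP orientation; "contact_force": force on the tool from outside, world axes, zero at the start; "torque": the same for the moment, N m; "gripper_width": opening from 0.0 (shut) to 1.0 (fully open); "grasp_force": force on a finger pad.
Only numpy, scipy, OpenCV 4.12 (cv2) and the standard library are available. Lean on these libraries where they do the work, as an engineer would, in place of code of your own. Each camera call takes 0.05 s, during which the arm holds its last target. There are 200 camera calls.

### The job

Set up the bench fume extractor for work: pull the red blanking cap off the slanting spigot and put it in the black tray, then push the white nozzle, collar first, onto the spigot until it is fully home. Swing the catch with the yellow knob shut over the nozzle's collar to lock it, and last pull the green tab of the slide gate all the way out to open the duct. Leave the nozzle locked in place, the cap in the tray, and the cup, the bottles and the paint tube where they stand.

Things in the scene. Friction and masses are not known exactly. Their poses are not given: they have to be found in the camera images.
- unit: Grey wedge-shaped bench fume extractor, 300 wide, 210 deep, 152 high, fixed. Origin: centre of its underside; its low front faces -x, y to its left. Its dark sloping panel carries an aluminium gate body, the spigot, catch and gate. In port's frame the panel lies at z = -15 mm, x and y within 105 and 150 mm; the gate body's top is z = 0, x and y within 48 mm.
- port: Aluminium spigot on the sloping panel. Origin: on its axis, at the flat shoulder round its foot, about 112 mm over the table. z points out along the spigot, leaning 30 degrees from vertical towards the unit's low front; x points up the slope, y to the unit's left. Spigot 38 mm outside, 44 long, last 4 mm chamfered to 33 mm.
- cap: Red blanking cap, 49 mm across, 78 mm high, loose on the spigot at the start with its foot on the shoulder. Origin: centre of its open underside, z up through it. Closed sleeve (bore 41 mm, 47 deep) up to 51 mm, above it a ribbed grip 28 mm across, from 51 to 78 mm. 50 g.
- nozzle: White rigid suction nozzle, an open tube 120 mm high, stands on its collar on the table. Origin: centre of its collar end, z up its axis. Collar 72 mm across, 6 thick; socket 49 mm outside, bore 41.4 mm, from 0 to 50 mm; above it a tube 44 mm outside, bore 37 mm, from 50 to 120 mm. Fully home on the spigot its origin and z axis lie on those of port. 70 to 140 g.
- tray: Low black parts tray, 140 by 170 mm (x, y), 24 high, walls and floor 4 mm, fixed, empty. Origin: centre of its underside, z up.
- catch (a joint): Swing catch, a steel lever on a post at y = +64 mm of port, turning about an axis parallel to its z. 0 = shut: knob towards +y, toe (38 mm long, underside 8.5 mm over the shoulder) over the nozzle's collar; shuts only over a nozzle fully home. Positive (rad) = open: the knob swings from +y towards -x, downhill; stop at 1.6. Stays where left; 1.5 N at the knob.
- catch_knob (a point): Centre of the catch's upright yellow knob, 18 mm across, from 15 to 45 mm over the shoulder (this point at 30 mm), 58 mm from the catch's pivot.
- gate (a joint): Slide gate under the shoulder: 0 = shut (plate across the duct), grows to 0.044 m fully open as the plate is pulled out to -y of port. Stays where it is left, about 3 N to move.
- gate_tab (a point): Point in the upright green pull tab of the slide gate, 16 mm over the shoulder's level. Tab: 30 mm along port's x, 10 mm along y, its top 14 mm above this point, its foot 26 mm below it; at y = -105 mm of port when shut.
- cup: Bystander: white mixing cup, 57 mm across, 48 high. Origin: centre of its underside.
- cleaner: Bystander: blue cleaner bottle with white cap, 60 mm across, 194 high. Origin: centre of its underside.
- dropper: Bystander: small dropper bottle with black bulb, 34 mm across, 102 high. Origin: centre of its underside.
- paint: Bystander: pale paint tube lying on the table, 136 mm along its y, 40 wide, 27 high. Origin: centre of its underside.

How it is judged:
By the outcome, as a careful person would: the job done as asked, in the order asked, and still so for the second after the job is handed in, with the robot touching nothing.
It also fails if it takes over 72 s, if anything falls off the work surface, if the arm or the gripper's body presses on something with over 40 N, if the wrist force passes 120 N, or if a joint passes its speed limit or range.

## Working session

There is one attempt and no reset: what is moved stays moved. The work goes in short steps, Python scripts to look and compute and a tool call to move; the robot and the scene stay as the last step left them, time stands still between calls to the robot, and variables do not carry over. Pictures are saved under pics/ and viewed, at most 10 in all, crops included, and the job is handed in when it is done.

```bash
ls; mkdir -p pics; python3 - <<'E'
from station import bot
import cv2,numpy as np
np.set_printoptions(precision=4,suppress=True)
o=bot.get_obs();print({k:np.round(v,3) for k,v in o.items()})
for n in("scene","side","wrist"):
    print(n,bot.camera_info(n)); cv2.imwrite(f"pics/a_{n}.png",bot.read_camera(n))
E
```

```text
pics
station.py
{'t': np.float64(0.0), 'q': array([-1.212,  0.478,  0.022,  1.556, -0.011,  1.109, -0.083]), 'joint_vel': array([ 0.002, -0.001,  0.   ,  0.001, -0.001,  0.   , -0.001]), 'joint_torque': array([ -0.001, -59.645,   1.608, -28.119,   0.012,   0.01 ,   0.   ]), 'eef_pos': array([0.304, 0.602, 0.23 ]), 'tool_rot': array([-0.   ,  0.231,  0.973, -0.001]), 'contact_force': array([-0.416,  0.224, -0.111]), 'torque': array([ 0.025,  0.05 , -0.054]), 'grasp_force': np.float64(0.0), 'gripper_width': np.float64(0.997)}
scene {'vertical_fov': 49.618080510580725, 'cx': 321.9496896590181, 'cy': 243.89157795167114, 'view': array([[ 0.9192, -0.3936,  0.008 , -0.4877],
       [ 0.1689,  0.4125,  0.8952, -0.1778],
       [-0.3557, -0.8215,  0.4456, -1.143 ],
       [ 0.    ,  0.    ,  0.    ,  1.    ]])}
side {'vertical_fov': 55.89341581804954, 'cx': 323.64176620236196, 'cy': 237.97357825799745, 'view': array([[-0.998 , -0.0591,  0.0237,  0.5425],
       [ 0.0507, -0.5129,  0.857 , -0.1309],
       [-0.0385,  0.8564,  0.5148, -0.9628],
       [ 0.    ,  0.    ,  0.    ,  1.    ]])}
wrist {'vertical_fov': 66.66273878350532, 'cx': 314.54635148966713, 'cy': 238.18843075209998, 'hand_eye': array([[ 0.0005,  0.9563,  0.2924,  0.0755],
       [ 1.    , -0.0005, -0.0003, -0.0006],
       [-0.0002,  0.2924, -0.9563, -0.1424],
       [ 0.    ,  0.    ,  0.    ,  1.    ]])}
```

View pics/a_scene.png

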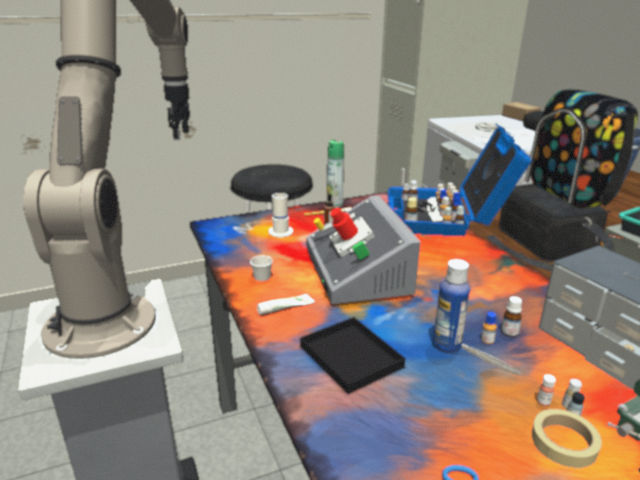

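View pics/a_side.png

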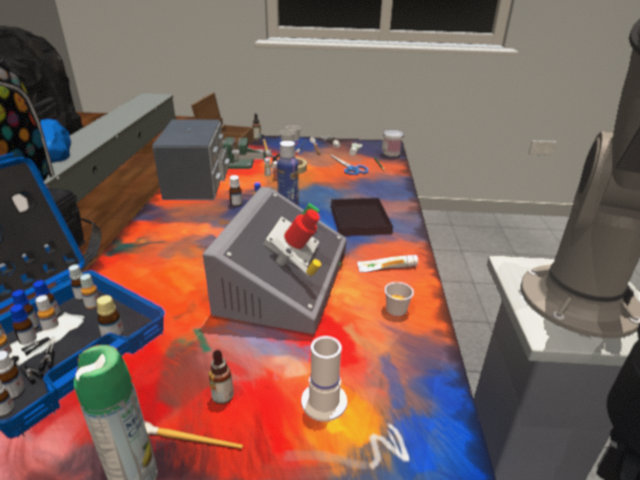

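Scene: cap at (343,223), tab (361,250), knob (319,224), nozzle (280,213), tray (352,353). Side: cap (302,228), knob (314,267), tab about (312,208), nozzle (324,378), tray (362,216). I'll triangulate those and take zoomed crops.

```bash
cat > h.py <<'E'
from station import bot
import cv2,numpy as np
from scipy.spatial.transform import Rotation as R
from scipy.optimize import least_squares
np.set_printoptions(precision=4,suppress=True)
def cam(n,obs=None):
    c=bot.camera_info(n); f=240/np.tan(np.radians(c['vertical_fov']/2))
    if n=='wrist':
        o=obs or bot.get_obs(); T=np.eye(4); T[:3,:3]=rot(o['tool_rot']).as_matrix(); T[:3,3]=o['eef_pos']
        V=np.linalg.inv(T@c['hand_eye'])
    else: V=c['view']
    return f,c['cx'],c['cy'],np.array(V)
def rot(q): return R.from_quat([q[1],q[2],q[3],q[0]])
def proj(C,P):
    f,cx,cy,V=C; p=np.atleast_2d(P)@V[:3,:3].T+V[:3,3]
    return np.c_[cx+f*p[:,0]/-p[:,2],cy+f*p[:,1]/p[:,2]]
def tri(obs): # list of (C,uv)
    x=least_squares(lambda X:np.concatenate([proj(C,X)[0]-uv for C,uv in obs]),[.6,.2,.1])
    return x.x,np.abs(x.fun).max()
def onz(C,uv,z):
    f,cx,cy,V=C; d=V[:3,:3].T@np.array([(uv[0]-cx)/f,-(uv[1]-cy)/f,-1]); o=-V[:3,:3].T@V[:3,3]
    return o+d*(z-o[2])/d[2]
def port(x,y,z,yaw):
    M=R.from_euler('z',yaw).as_matrix()@np.array([[np.cos(np.pi/6),0,-.5],[0,1,0],[.5,0,np.cos(np.pi/6)]])
    return M,np.array([x,y,z])
E
python3 - <<'E'
from h import *
S,D=cam('scene'),cam('side')
for n,a,b in(('cap',(343,223),(302,228)),('knob',(319,224),(314,267)),('tab',(361,250),(312,208)),('noz',(280,213),(324,378)),('tray',(352,353),(362,216)),('cup',(262,267),(398,299)),('paint',(285,304),(388,263)),('clean',(451,307),(288,172))):
    print(n,*tri([(S,a),(D,b)]))
a=cv2.imread('pics/a_scene.png')[180:300,240:430]; b=cv2.imread('pics/a_side.png')[180:420,190:400]
a=cv2.resize(a,None,fx=4.2,fy=4.2,interpolation=cv2.INTER_CUBIC)
cv2.imwrite('pics/c1.png',a); print(a.shape)
b=cv2.resize(b,None,fx=2.5,fy=2.5,interpolation=cv2.INTER_CUBIC);cv2.imwrite('pics/c2.png',b)
for n in('scene','side'):
    im=cv2.imread(f'pics/a_{n}.png'); h=cv2.cvtColor(im,cv2.COLOR_BGR2HSV)
    roi=(slice(195,270),slice(300,385)) if n=='scene' else (slice(195,285),slice(265,335))
    for k,lo,hi in(('yel',(22,130,90),(34,255,255)),('grn',(45,120,50),(80,255,255))):
        m=cv2.inRange(h[roi],lo,hi); _,_,st,ce=cv2.connectedComponentsWithStats(m)
        for s,c in zip(st[1:],ce[1:]):
            if s[4]>15: print(n,k,s[:4]+[roi[1].start,roi[0].start,0,0],s[4],c+[roi[1].start,roi[0].start])
E
```

```text
cap [0.5896 0.0051 0.1438] 0.3964613530283714
knob [0.5592 0.09   0.11  ] 0.15155454834763304
tab [ 0.5789 -0.1155  0.1275] 0.3871763597769018
noz [0.5261 0.3108 0.0598] 0.003341847175761359
tray [ 0.46   -0.3134  0.0103] 1.1977628399159244
cup [0.3917 0.0675 0.0276] 0.38372447585163627
paint [ 0.3991 -0.0889  0.0081] 0.10533376503843783
clean [ 0.659  -0.3607  0.1031] 2.392331306427934
(504, 798, 3)
scene yel [315 218   8  12] 47 [318.5319 223.2979]
scene grn [353 242  16  18] 166 [360.5843 250.3193]
side yel [307 259  14  15] 101 [313.5545 265.0396]
side grn [307 203  12   8] 37 [312.4865 206.7568]
```

View pics/c1.png

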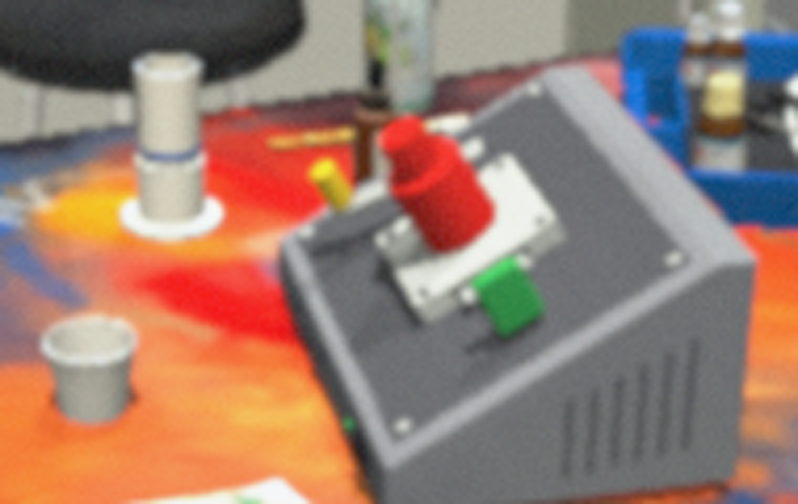

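View pics/c2.png

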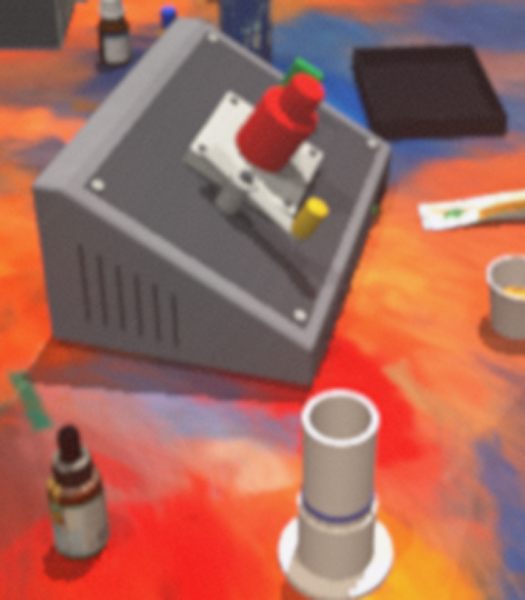

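```bash
cat > fit.py <<'E'
from h import *
S,D=cam('scene'),cam('side')
a=lambda u,v:(240+u/4.2,180+v/4.2)
b=lambda u,v:(190+u/2.5,180+v/2.5)
pts=[(S,a(378,238),(-48,48,0),1),(S,a(507,153),(48,48,0),1),(S,a(562,230),(48,-48,0),1),(S,a(425,308),(-48,-48,0),1),
(D,b(190,148),(48,48,0),1),(D,b(235,92),(48,-48,0),1),(D,b(322,152),(-48,-48,0),1),
(S,a(402,130),(0,0,78),1),(D,b(309,88),(0,0,78),1),(S,(360.6,250.3),(0,-107,12),.5)]
def res(v,full=False):
    M,p=port(*v[:4]); r=[]
    for C,uv,P,w in pts: r.append(w*(proj(C,p+M@np.array(P)/1000)[0]-uv))
    k=p+M@np.array([-.058*np.sin(v[4]),.064+.058*np.cos(v[4]),.030])
    r.append(proj(S,k)[0]-(318.5,223.3)); r.append(proj(D,k)[0]-(313.55,265.04))
    return np.array(r) if full else np.concatenate(r)
if __name__=='__main__':
    s=least_squares(res,[.6,0,.112,-.1,1.2],loss='soft_l1'); print(s.x,s.cost); print(res(s.x,True))
    print('noz top',tri([(S,a(169,65)),(D,b(340,418))]),'collar',tri([(S,a(172,213)),(D,b(335,553))]))
    T=np.array([onz(D,b(*c),.024) for c in((354,50),(472,45),(506,128),(390,135))]); print('tray',T,T.mean(0))
E
python3 fit.py
```

```text
[ 0.6072 -0.0019  0.1109 -0.171   1.2419] 8.5914297484873
[[-0.2398  0.078 ]
 [ 0.3724  0.6605]
 [-1.0095 -2.2864]
 [-1.8161  0.0454]
 [ 0.6822 -0.3789]
 [-2.3288 -0.3793]
 [ 0.2751  0.1937]
 [ 0.4156  0.2568]
 [-0.7116 -1.8885]
 [ 0.2358 -0.0612]
 [ 0.44    0.8943]
 [ 0.1395  2.1943]]
noz top (array([0.5252, 0.3047, 0.1179]), np.float64(0.4104813692719631)) collar (array([0.5252, 0.3068, 0.0028]), np.float64(0.29026636995911304))
tray [[ 0.5435 -0.3726  0.024 ]
 [ 0.408  -0.4004  0.024 ]
 [ 0.3822 -0.2108  0.024 ]
 [ 0.4993 -0.1851  0.024 ]] [ 0.4582 -0.2922  0.024 ]
```

Emit:
nudge_tcp:
  rows: [0, 0, 0, -0.148, 1, 0, 0, 0, -0.148, 1, -0.0205, -0.0302, -0.0039, 0, 1, -0.0205, -0.0302, -0.0039, 0, 1, -0.0205, -0.0302, -0.0039, 0, 1, -0.0205, -0.0302, -0.0039, 0, 1, -0.0205, -0.0302, -0.0039, 0, 1, -0.0205, -0.0302, -0.0039, 0, 1, -0.0205, -0.0302, -0.0039, 0, 1, -0.0205, -0.0302, -0.0039, 0, 1, -0.0205, -0.0302, -0.0039, 0, 1, -0.0205, -0.0302, -0.0039, 0, 1, -0.0205, -0.0302, -0.0039, 0, 1, -0.0205, -0.0302, -0.0039, 0, 1, -0.0205, -0.0302, -0.0039, 0, 1, -0.0205, -0.0302, -0.0039, 0, 1, -0.0205, -0.0302, -0.0039, 0, 1, -0.0205, -0.0302, -0.0039, 0, 1, -0.0205, -0.0302, -0.0039, 0, 1, 0, 0, 0, 0, 1]
  force: 40

```text
t: 2.15
eef_pos: [0.5614, 0.0314, 0.2981]
tool_rot: [0.001, 0.09, 0.996, -0.001]
contact_force: [-0.6, -0.8, -1.1]
gripper_width: 1.005
grasp_force: 0.0
```

```bash
cat >> h.py <<'E'
def go(P):
    o=bot.get_obs(); Q=rot(o['tool_rot']).as_matrix(); print('pos',o['eef_pos'],'yaw y',np.arctan2(Q[1,1],Q[0,1]),'t',o['t']); print('tool delta',Q.T@(np.array(P)-o['eef_pos']))
E
python3 - <<'E'
from h import *
C=cam('wrist'); im=bot.read_camera('wrist')
import pickle; pickle.dump(C,open('w1.pkl','wb'))
cv2.imwrite('pics/w1.png',im); go([.5753,.0036,.1575])
M,p=port(.6072,-.0019,.1115,-.171)
for P in((-48,48,0),(48,48,0),(48,-48,0),(-48,-48,0),(0,0,78),(0,-105,30)): print(P,proj(C,p+M@np.array(P)/1000)[0])
E
```

```text
pos [0.5605 0.0346 0.2976] yaw y 1.3946050454580974 t 2.2
tool delta [-0.0199 -0.0278  0.1402]
(-48, 48, 0) [338.4231 215.3435]
(48, 48, 0) [340.5081 314.1344]
(48, -48, 0) [237.7891 314.7433]
(-48, -48, 0) [241.7687 216.0266]
(0, 0, 78) [282.1474 247.544 ]
(0, -105, 30) [168.5084 259.0741]
```

View pics/w1.png

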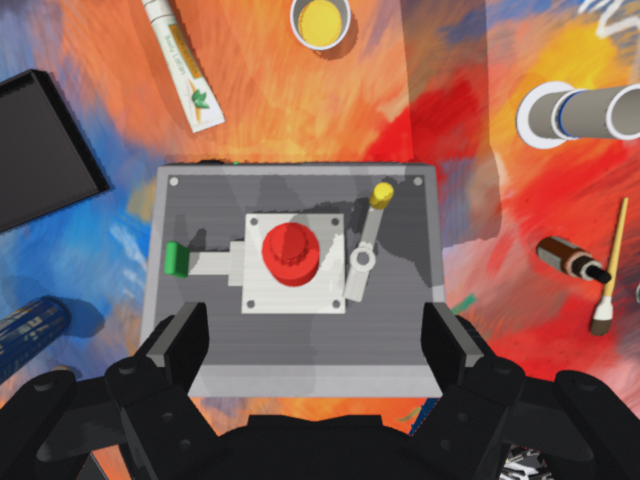

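Wrist view: gate-body corners at (246,213), (343,213), (345,313), (242,313); cap top at (291,241), knob (382,191), tab (177,258). That is about 4 px off the prediction, so I'll retake the picture with the arm settled and refit.

```bash
python3 - <<'E'
from h import *
import fit,pickle
o=bot.get_obs(); C=cam('wrist',o); im=bot.read_camera('wrist'); cv2.imwrite('pics/w2.png',im)
print(o['eef_pos'],o['joint_vel'])
old=cv2.imread('pics/w1.png')
g=lambda i:np.float32(cv2.cvtColor(i,cv2.COLOR_BGR2GRAY))[100:350,100:500]
sh=cv2.phaseCorrelate(g(old),g(im)); print('shift',sh)
# corners: white-plate mask
h=cv2.cvtColor(im,cv2.COLOR_BGR2HSV)
def blob(lo,hi,roi):
    m=cv2.inRange(h,lo,hi); z=np.zeros_like(m); z[roi]=m[roi]; n,l,st,ce=cv2.connectedComponentsWithStats(z); i=1+np.argmax(st[1:,4]); return (l==i).astype(np.uint8),st[i],ce[i]
m,st,_=blob((0,0,140),(180,60,255),np.s_[195:330,225:360])
c=cv2.findContours(m,0,2)[0]; c=max(c,key=cv2.contourArea); 
q=cv2.approxPolyDP(cv2.convexHull(c),6,True)[:,0]; print('plate',q.tolist())
for n,lo,hi,r in(('yel',(22,130,90),(34,255,255),np.s_[170:220,360:405]),('grn',(45,120,40),(85,255,255),np.s_[225:290,150:200]),('red',(0,150,60),(8,255,255),np.s_[205:300,250:330])):
    _,s,ce=blob(lo,hi,r); print(n,s,ce)
pickle.dump(C,open('w2.pkl','wb'))
E
```

```text
[0.5605 0.0346 0.2976] [-0.037  -0.0039 -0.0585  0.0187 -0.0156 -0.0003 -0.0191]
shift ((-3.4619175079969864, 1.7159502063765046), 0.8104750575256348)
plate [[242, 216], [338, 216], [359, 237], [357, 303], [340, 315], [238, 315], [225, 287], [225, 254]]
yel [366 185  24  26 454] [377.4207 197.5991]
grn [161 243  25  37 712] [172.5225 261.236 ]
red [ 258  225   57   63 2838] [287.2005 255.581 ]
```

Emit:
nudge_tcp:
  rows: [-0.01, -0.014, 0, 0, 1, -0.01, -0.014, 0, 0, 1, 0, 0, 0.03, 0, 1, 0, 0, 0.03, 0, 1, 0, 0, 0.03, 0, 1, 0, 0, 0, 0, 1, 0, 0, 0, 0, 1]
  force: 40

```text
t: 2.95
eef_pos: [0.5746, 0.0079, 0.2078]
tool_rot: [-0.001, 0.084, 0.996, 0.0]
contact_force: [0.2, -0.7, 0.1]
gripper_width: 1.0
grasp_force: 0.0
```

```bash
python3 -c "
from h import *
go([.5753,.0036,.1575])"
```

```text
pos [0.5746 0.0079 0.2078] yaw y 1.4017761646772955 t 2.95
tool delta [-0.0015 -0.0041  0.0503]
```

Emit:
nudge_tcp:
  rows: [-0.0015, -0.004, 0.017, 0, 1, 0, 0, 0.017, 0, 1, 0, 0, 0.016, 0, 1, 0, 0, 0, 0, 1, 0, 0, 0, 0, 0, 0, 0, 0, 0, 0, 0, 0, 0, 0, 0, 0, 0, 0, 0, 0, 0, 0, 0, 0, 0, 0, 0, 0, 0, 0]
  force: 50

```text
t: 3.95
eef_pos: [0.577, 0.0045, 0.1593]
tool_rot: [0.001, 0.085, 0.996, 0.001]
contact_force: [-1.3, 4.2, 8.3]
gripper_width: 0.31
grasp_force: 50.7
```

```bash
python3 -c "
from h import *
go([.5753,.0036,.1575]);o=bot.get_obs();print(o['gripper_width'],o['grasp_force'],o['contact_force'])"
```

```text
pos [0.577  0.0045 0.1593] yaw y 1.4011495180177933 t 3.95
tool delta [ 0.0015 -0.0012  0.0018]
0.31039355961566 50.67924192175269 [-1.3071  4.2264  8.3341]
```

Emit:
nudge_tcp:
  rows: [0.004, 0, -0.007, 0, 0, 0.006, 0, -0.0104, 0, 0, 0.01, 0, -0.0173, 0, 0, 0.01, 0, -0.0173, 0, 0, 0.005, 0, -0.02, 0, 0, 0, 0, -0.03, 0, 0, 0, 0, 0, 0, 0]
  force: 50

```text
t: 4.65
eef_pos: [0.5431, 0.0081, 0.2638]
tool_rot: [0.003, 0.086, 0.996, 0.001]
contact_force: [0.2, -0.8, 0.4]
gripper_width: 0.304
grasp_force: 51.0
```

```bash
python3 -c "
from h import *
im=bot.read_camera('side');cv2.imwrite('pics/s2.png',im)
h=cv2.cvtColor(im,cv2.COLOR_BGR2HSV);m=cv2.inRange(h,(0,150,90),(8,255,255))[120:260,260:350];print(cv2.boundingRect(m))
o=bot.get_obs();print(o['gripper_width'],o['grasp_force'],o['contact_force'])
go([.458,-.292,.22])"
```

```text
(0, 33, 90, 107)
0.3053297680019824 50.968738328665495 [ 0.1944 -0.7803 -1.7019]
pos [0.5422 0.0082 0.2617] yaw y 1.3996335638021442 t 4.7
tool delta [ 0.032  -0.3102  0.0412]
```

Emit:
nudge_tcp:
  rows: [0.0034, -0.0318, 0.001, 0, 0, 0.0034, -0.0318, 0.001, 0, 0, 0.0034, -0.0318, 0.001, 0, 0, 0.0034, -0.0318, 0.001, 0, 0, 0.0034, -0.0318, 0.001, 0, 0, 0.0034, -0.0318, 0.001, 0, 0, 0.0034, -0.0318, 0.001, 0, 0, 0.0034, -0.0318, 0.001, 0, 0, 0.0034, -0.0318, 0.001, 0, 0, 0.0034, -0.0318, 0.001, 0, 0, 0, 0, 0, 0, 0, 0, 0, 0.03, 0, 0, 0, 0, 0.03, 0, 0, 0, 0, 0.03, 0, 0, 0, 0, 0.03, 0, 0, 0, 0, 0, 0, 0, 0, 0, 0, 0, 0]
  force: 50

```text
t: 6.4
eef_pos: [0.4533, -0.2987, 0.1294]
tool_rot: [-0.001, 0.085, 0.996, 0.0]
contact_force: [0.6, -1.0, -0.1]
gripper_width: 0.306
grasp_force: 51.0
```

```bash
python3 -c "
from h import *
im=bot.read_camera('side');cv2.imwrite('pics/s3.png',im)
im2=bot.read_camera('scene');cv2.imwrite('pics/s4.png',np.hstack([im2[250:440,230:430],im[120:310,270:470]]).repeat(2,0).repeat(2,1))
go([.455,-.30,.077])"
```

```text
pos [ 0.4545 -0.2996  0.1309] yaw y 1.40003833238189 t 6.5
tool delta [-0.0005 -0.0003  0.0539]
```

View pics/s4.png

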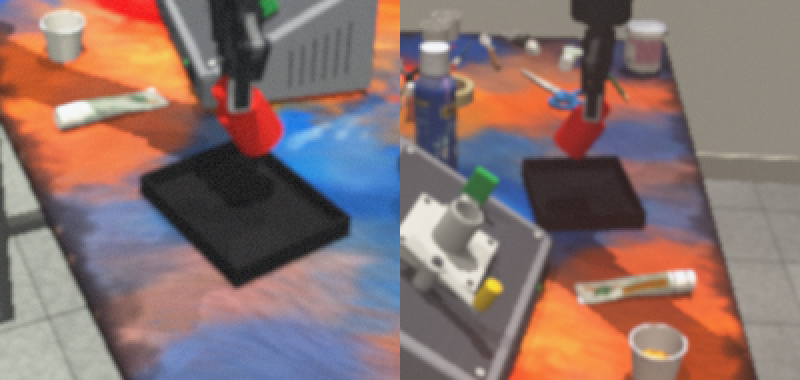

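The cap is off the spigot and held tilted above the tray, with its shadow inside the tray. Next I lower and release.

Emit:
nudge_tcp:
  rows: [0, 0, 0.02, 0, 0, 0, 0, 0.02, 0, 0, 0, 0, 0.013, 0, 0, 0, 0, 0, 0, 0, 0, 0, 0, 0, 0, 0, 0, 0, 0, 0.6, 0, 0, 0, 0, 0.7, 0, 0, 0, 0, 0.7, 0, 0, -0.02, 0, 0.7, 0, 0, -0.04, 0, 0.7, 0, 0, -0.04, 0, 0.7, 0, 0, -0.04, 0, 1, 0, 0, -0.03, 0, 1]
  force: 50

```text
t: 7.8
eef_pos: [0.454, -0.2997, 0.2495]
tool_rot: [0.001, 0.086, 0.996, -0.0]
contact_force: [1.4, -0.1, 0.5]
gripper_width: 0.994
grasp_force: 0.0
```

```bash
python3 -c "
from h import *
im=bot.read_camera('side');im2=bot.read_camera('scene');cv2.imwrite('pics/s5.png',np.hstack([im2[250:440,230:430],im[120:310,270:470]]).repeat(2,0).repeat(2,1))
for n,i,r in(('scene',im2,np.s_[310:400,295:410]),('side',im,np.s_[190:245,325:400])):
    h=cv2.cvtColor(i,cv2.COLOR_BGR2HSV);m=cv2.inRange(h,(0,150,60),(6,255,255))[r];M=cv2.moments(m);b=cv2.boundingRect(m);print(n,M['m10']/M['m00']+r[1].start,M['m01']/M['m00']+r[0].start,b)
go([.5252,.3058,.22])"
```

```text
scene 359.74387527839644 338.53340757238306 (6, 1, 74, 49)
side 353.1332007952286 209.7872763419483 (17, 1, 58, 54)
pos [ 0.4558 -0.3008  0.2514] yaw y 1.3995613203245751 t 7.9
tool delta [0.0352 0.6096 0.0301]
```

View pics/s5.png

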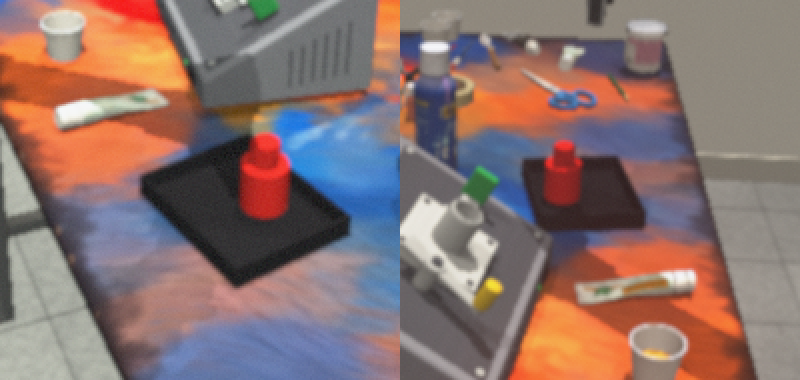

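The cap stands upright in the tray. Next is the hover over the nozzle.

Emit:
nudge_tcp:
  rows: [0.0025, 0.0435, 0, 0, 1, 0.0025, 0.0435, 0, 0, 1, 0.0025, 0.0435, 0, 0, 1, 0.0025, 0.0435, 0, 0, 1, 0.0025, 0.0435, 0, 0, 1, 0.0025, 0.0435, 0, 0, 1, 0.0025, 0.0435, 0, 0, 1, 0.0025, 0.0435, 0, 0, 1, 0.0025, 0.0435, 0, 0, 1, 0.0025, 0.0435, 0, 0, 1, 0.0025, 0.0435, 0, 0, 1, 0.0025, 0.0435, 0, 0, 1, 0.0025, 0.0435, 0, 0, 1, 0.0025, 0.0435, 0, 0, 1, 0, 0, 0, 0, 1, 0, 0, 0, 0, 1, 0, 0, 0, 0, 1]
  force: 40

```text
t: 9.6
eef_pos: [0.5227, 0.3052, 0.246]
tool_rot: [-0.0, 0.086, 0.996, -0.001]
contact_force: [0.8, -1.1, -0.1]
gripper_width: 1.001
grasp_force: 0.0
```

```bash
python3 -c "
from h import *
C=cam('wrist');im=bot.read_camera('wrist');cv2.imwrite('pics/w3.png',im)
print('pred rim',proj(C,[.5252,.3058,.12]),'collar',proj(C,[.5252,.3058,.006]))
go([.5252,.3058,.069])"
```

```text
pred rim [[316.373  233.2044]] collar [[315.9964 203.3361]]
pos [0.5228 0.305  0.2462] yaw y 1.3977483694381978 t 9.65
tool delta [-0.0023  0.0015  0.1772]
```

View pics/w3.png

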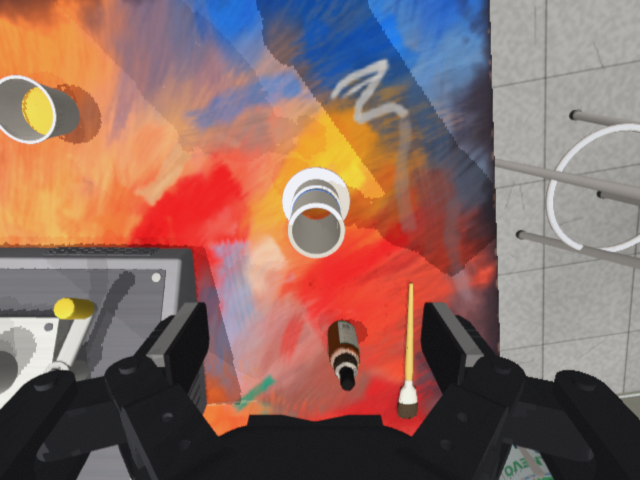

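Rim centre is at (316,231) and collar at (316,201), both within 2 px of the prediction. I'll descend and grip the tube high and lightly, so it can pivot between the pads onto the leaning spigot.

Emit:
nudge_tcp:
  rows: [-0.0014, 0.001, 0.03, 0, 1, 0, 0, 0.03, 0, 1, 0, 0, 0.03, 0, 1, 0, 0, 0.03, 0, 1, 0, 0, 0.03, 0, 1, 0, 0, 0.02, 0, 1, 0, 0, 0.01, 0, 1, 0, 0, 0, 0, 1, 0, 0, 0, 0, 0, 0, 0, 0, 0, 0, 0, 0, 0, 0, 0, 0, 0, 0, 0, 0, 0, 0, 0, 0, 0, 0, 0, 0, 0, 0]
  force: 25

```text
t: 11.05
eef_pos: [0.5251, 0.3079, 0.0678]
tool_rot: [0.001, 0.085, 0.996, 0.001]
contact_force: [-0.3, -1.3, 6.6]
gripper_width: 0.517
grasp_force: 25.5
```

```bash
python3 -c "
from h import *
go([.5252,.3058,.064])"
```

```text
pos [0.5251 0.3079 0.0678] yaw y 1.3997126567713796 t 11.05
tool delta [-0.0005 -0.0021  0.0038]
```

Emit:
nudge_tcp:
  rows: [0, 0, -0.01, 0, 0, 0, 0, -0.03, 0, 0, 0, 0, -0.04, 0, 0, 0, 0, -0.04, 0, 0, 0, 0, -0.04, 0, 0, 0, 0, -0.04, 0, 0, 0, 0, 0, 0, 0, 0, 0, 0, 0, 0]
  force: 25

```text
t: 11.85
eef_pos: [0.5243, 0.3079, 0.2679]
tool_rot: [0.001, 0.085, 0.996, 0.001]
contact_force: [-0.1, -0.1, -1.9]
gripper_width: 0.514
grasp_force: 25.9
```

Emit:
nudge_tcp:
  rows: [-0.013, -0.0323, 0, 0, 0, -0.013, -0.0323, 0, 0, 0, -0.013, -0.0323, 0, 0, 0, -0.013, -0.0323, 0, 0, 0, -0.013, -0.0323, 0, 0, 0, -0.013, -0.0323, 0, 0, 0, -0.013, -0.0323, 0, 0, 0, -0.013, -0.0323, 0, 0, 0, -0.013, -0.0323, 0, 0, 0, 0, 0, 0, 0, 0, 0, 0, 0, 0, 0, 0, 0, 0, 0, 0]
  force: 25

```text
t: 13.05
eef_pos: [0.5893, 0.0027, 0.2654]
tool_rot: [-0.001, 0.084, 0.996, 0.0]
contact_force: [-0.2, -0.2, -0.9]
gripper_width: 0.514
grasp_force: 25.9
```

```bash
python3 -c "
from h import *
im=bot.read_camera('side');im2=bot.read_camera('scene');cv2.imwrite('pics/s6.png',np.hstack([im2[130:330,240:440],im[80:280,210:410]]).repeat(2,0).repeat(2,1))
M,p=port(.6072,-.0019,.1115,-.171);u=np.array([.9854,-.1702,0]);z=np.array([0,0,1])
go(p-.017*u+(.034+.068)*z)
h,g=.088,.020
for s in(.036,.02,0): print(s,p+M[:,2]*(s+h)-g*z)"
```

```text
pos [0.5896 0.003  0.266 ] yaw y 1.4024555441605866 t 13.15
tool delta [-0.0012 -0.0018  0.0525]
0.036 [0.5461 0.0087 0.1989]
0.02 [0.554  0.0073 0.185 ]
0 [0.5638 0.0056 0.1677]
```

View pics/s6.png

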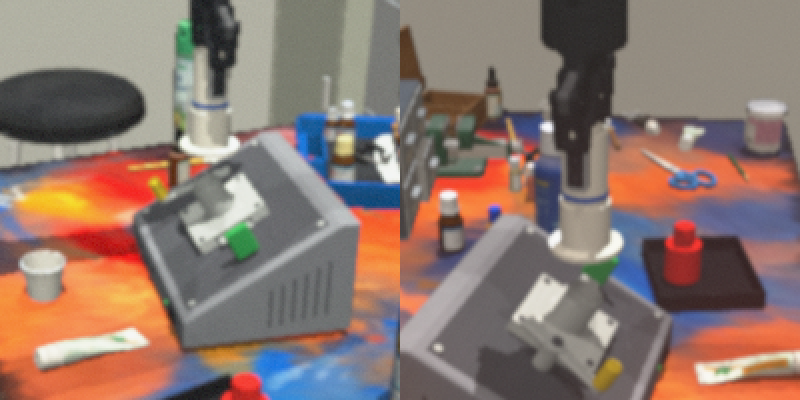

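Nozzle hangs upright just above the spigot in both views. I'll lower it over the tip, then swing.

Emit:
nudge_tcp:
  rows: [-0.0012, -0.0018, 0.02, 0, 0, 0, 0, 0.02, 0, 0, 0, 0, 0.0115, 0, 0, 0, 0, 0, 0, 0, 0, 0, 0, 0, 0]
  force: 25

```text
t: 13.65
eef_pos: [0.5907, 0.0015, 0.215]
tool_rot: [-0.001, 0.084, 0.996, 0.001]
contact_force: [0.4, 5.0, -4.0]
gripper_width: 0.519
grasp_force: 26.1
```

Emit:
nudge_tcp:
  rows: [0.0075, 0, 0.0005, 0, 0, 0.0075, 0, 0.001, 0, 0, 0.0075, 0, 0.002, 0, 0, 0.0075, 0, 0.0025, 0, 0, 0, 0, 0, 0, 0]
  force: 25

```text
t: 14.15
eef_pos: [0.5634, 0.0056, 0.2112]
tool_rot: [0.003, 0.085, 0.996, 0.001]
contact_force: [3.6, 4.2, 1.1]
gripper_width: 0.517
grasp_force: 24.9
```

Emit:
nudge_tcp:
  rows: [0.0075, 0, 0.0035, 0, 0, 0.0075, 0, 0.0045, 0, 0, 0, 0, 0, 0, 0, 0, 0, 0, 0, 0]
  force: 25

```text
t: 14.55
eef_pos: [0.5488, 0.0082, 0.2032]
tool_rot: [0.003, 0.084, 0.996, 0.001]
contact_force: [2.3, 4.3, 1.6]
gripper_width: 0.513
grasp_force: 25.3
```

```bash
python3 -c "
from h import *
im=bot.read_camera('side');im2=bot.read_camera('scene');cv2.imwrite('pics/s7.png',np.hstack([im2[130:330,240:440],im[80:280,210:410]]).repeat(2,0).repeat(2,1))
go([.5461,.0087,.1989])"
```

```text
pos [0.5488 0.0083 0.2031] yaw y 1.40166425899656 t 14.65
tool delta [ 0.0027 -0.      0.0042]
```

View pics/s7.png

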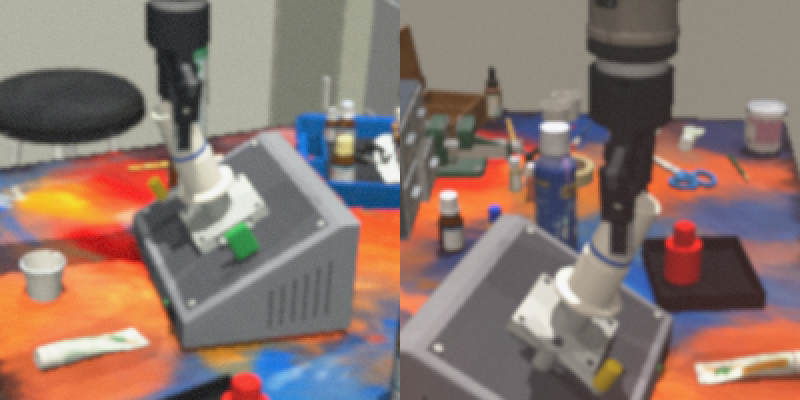

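The nozzle is tilted onto the spigot with its collar square to the shoulder. I'll slide it down the axis while watching force, by numbers only from here (picture budget used).

Emit:
nudge_tcp:
  rows: [-0.002, 0.0008, 0.005, 0, 0, -0.0025, 0.0007, 0.005, 0, 0, -0.0025, 0, 0.005, 0, 0, 0, 0, 0, 0, 0]
  force: 25

```text
t: 15.05
eef_pos: [0.5548, 0.0077, 0.1855]
tool_rot: [0.001, 0.085, 0.996, 0.0]
contact_force: [4.7, 4.6, -0.2]
gripper_width: 0.511
grasp_force: 25.5
```

Emit:
nudge_tcp:
  rows: [-0.0025, 0, 0.005, 0, 0, -0.0025, 0, 0.005, 0, 0, 0, 0, 0, 0, 0, 0, 0, 0, 0, 0]
  force: 30

```text
t: 15.45
eef_pos: [0.5601, 0.0069, 0.1757]
tool_rot: [0.001, 0.085, 0.996, 0.0]
contact_force: [6.3, 4.3, -1.6]
gripper_width: 0.512
grasp_force: 30.7
```

```bash
python3 -c "
from h import *
go([.5638,.0056,.1677])"
```

```text
pos [0.5601 0.0069 0.1757] yaw y 1.4005819272305147 t 15.45
tool delta [-0.0038 -0.0007  0.008 ]
```

Emit:
nudge_tcp:
  rows: [-0.003, 0.001, 0.004, 0, 0, -0.003, 0, 0.004, 0, 0, 0, 0, 0, 0, 0, 0, 0, 0, 0, 0]
  force: 30

```text
t: 15.85
eef_pos: [0.5621, 0.0074, 0.1673]
tool_rot: [-0.003, 0.085, 0.996, 0.0]
contact_force: [-7.2, 6.9, 11.2]
gripper_width: 0.509
grasp_force: 29.1
```

Emit:
nudge_tcp:
  rows: [-0.0015, 0, 0.0025, 0, 0, -0.0015, 0, 0.0025, 0, 0, 0, 0, 0, 0, 0, 0, 0, 0, 0, 0]
  force: 30

```text
t: 16.25
eef_pos: [0.563, 0.0081, 0.1635]
tool_rot: [-0.006, 0.085, 0.996, 0.001]
contact_force: [-19.3, 9.6, 26.4]
gripper_width: 0.514
grasp_force: 28.9
```

```bash
python3 -c "
from h import *
go([.5638,.0056,.1677])"
```

```text
pos [0.563  0.0081 0.1635] yaw y 1.4011808426566965 t 16.25
tool delta [-0.0012 -0.0023 -0.0043]
```

Emit:
nudge_tcp:
  rows: [0.002, -0.001, -0.002, 0, 0, 0, 0, 0, 0, 1, 0, 0, 0, 0, 1, 0, 0, 0, 0, 1, 0, 0, 0, 0, 1, 0, 0, -0.02, 0, 1, 0, 0, -0.04, 0, 1, 0, 0, -0.04, 0, 1, 0, 0, -0.02, 0, 1, 0, 0, 0, 0, 1, 0, 0, 0, 0, 1]
  force: 30

```text
t: 17.35
eef_pos: [0.5654, 0.005, 0.2848]
tool_rot: [-0.0, 0.085, 0.996, -0.0]
contact_force: [-0.2, 0.1, -1.1]
gripper_width: 0.999
grasp_force: 0.0
```

```bash
python3 - <<'E'
from h import *
import pickle
M,p=port(.6072,-.0019,.1115,-.171)
C=cam('wrist');im=bot.read_camera('wrist');cv2.imwrite('pics/w4.png',im)
go([.56,0,.26])
for n,c,i in(('scene',cam('scene'),bot.read_camera('scene')),('side',cam('side'),bot.read_camera('side')),('wrist',C,im)):
    h=cv2.cvtColor(i,cv2.COLOR_BGR2HSV); w=proj(c,p+M[:,2]*.05)[0]; r=np.s_[int(w[1])-25:int(w[1])+25,int(w[0])-25:int(w[0])+25]
    m=cv2.inRange(h,(110,60,40),(130,255,255))[r]; mo=cv2.moments(m,True)
    print(n,'ring n',mo['m00'],(mo['m10']/max(mo['m00'],1)+r[1].start,mo['m01']/max(mo['m00'],1)+r[0].start),[proj(c,p+M[:,2]*s)[0] for s in(.05,.055,.06)])
    # rim edge score
    g=cv2.GaussianBlur(cv2.cvtColor(i,cv2.COLOR_BGR2GRAY),(0,0),1); G=np.hypot(cv2.Sobel(g,5,1,0),cv2.Sobel(g,5,0,1))
    t=np.linspace(0,2*np.pi,90)
    def sc(s,R_,z,dx=0,dy=0):
        P=p+(np.c_[R_*np.cos(t)+dx,R_*np.sin(t)+dy,np.full(90,z+s)])@M.T; q=proj(c,P).astype(np.float32)
        return cv2.remap(G.astype(np.float32),q[:,0],q[:,1],1).mean()
    print(n,'rim',[round(float(sc(s/1000,.022,.12)),0) for s in range(-6,13,2)],'collar',[round(float(sc(s/1000,.036,.006)),0) for s in range(-6,13,2)])
# knob
h=cv2.cvtColor(im,cv2.COLOR_BGR2HSV);m=cv2.inRange(h,(22,130,90),(34,255,255))
for a in(1.1,1.2,1.3,1.4):
    k=p+M@np.array([-.058*np.sin(a),.064+.058*np.cos(a),.03]); print(a,k,proj(C,k)[0])
k=proj(C,k)[0].astype(int);r=np.s_[max(k[1]-40,0):k[1]+40,k[0]-40:k[0]+40]; mo=cv2.moments(m[r],True);print('knob',mo['m00'],mo['m10']/mo['m00']+r[1].start,mo['m01']/mo['m00']+r[0].start)
C2=pickle.load(open('w2.pkl','rb'))
f=lambda v:np.concatenate([proj(c,p+M@np.array([-.058*np.sin(v[0]),.064+.058*np.cos(v[0]),.03]))[0]-uv for c,uv in((C2,(377.4,197.6)),(cam('scene'),(318.5,223.3)),(cam('side'),(313.55,265.0)))])
s=least_squares(f,[1.2]);print('angle',s.x,s.fun)
E
```

```text
pos [0.5649 0.005  0.2839] yaw y 1.3997720733439314 t 17.4
tool delta [ 0.0039 -0.0057  0.024 ]
scene ring n 11.0 (340.90909090909093, 219.63636363636363) [array([341.4232, 219.5744]), array([340.4886, 218.0538]), array([339.5504, 216.5274])]
scene rim [92.0, 98.0, 104.0, 107.0, 104.0, 97.0, 83.0, 67.0, 55.0, 48.0] collar [44.0, 42.0, 46.0, 51.0, 52.0, 48.0, 53.0, 68.0, 81.0, 90.0]
side ring n 126.0 (311.1190476190476, 211.33333333333334) [array([305.9398, 222.9162]), array([307.1605, 221.1799]), array([308.3886, 219.4333])]
side rim [104.0, 111.0, 124.0, 143.0, 147.0, 127.0, 94.0, 70.0, 63.0, 61.0] collar [74.0, 88.0, 92.0, 83.0, 66.0, 60.0, 74.0, 91.0, 103.0, 105.0]
wrist ring n 65.0 (313.87692307692305, 267.75384615384615) [array([315.2437, 249.9775]), array([315.2577, 248.7284]), array([315.2723, 247.4355])]
wrist rim [65.0, 73.0, 83.0, 89.0, 89.0, 86.0, 89.0, 99.0, 105.0, 105.0] collar [23.0, 24.0, 26.0, 28.0, 30.0, 31.0, 33.0, 35.0, 38.0, 39.0]
1.1 [0.5637 0.0973 0.1116] [418.5778 196.3641]
1.2 [0.5608 0.0924 0.1105] [412.3573 193.7939]
1.3 [0.5583 0.0872 0.1095] [405.9525 191.815 ]
1.4 [0.5562 0.0819 0.1089] [399.4205 190.4426]
knob 519.0 412.41233140655106 189.92678227360307
angle [1.2206] [-1.5523  3.5307  0.4821  0.4259 -0.2146  2.2128]
```

Rim edges fit the fully-home pose within about 1 mm in both fixed views. Next, the catch knob at about 1.22 rad.

Emit:
nudge_tcp:
  rows: [0.006, 0.028, 0, 0, 0.5, 0.006, 0.028, 0, 0, 0.5, 0.0067, 0.0284, 0, 0, 0.5, 0, 0, 0.03, 0, 0.5, 0, 0, 0.03, 0, 0.5, 0, 0, 0.03, 0, 0.5, 0, 0, 0.03, 0, 0.5, 0, 0, 0, 0, 0.5, 0, 0, 0, 0, 0.5]
  force: 30

```text
t: 18.4
eef_pos: [0.5611, 0.0913, 0.1647]
tool_rot: [-0.001, 0.085, 0.996, -0.0]
contact_force: [0.0, 0.2, 0.4]
gripper_width: 0.504
grasp_force: 0.0
```

```bash
python3 -c "
from h import *
go([.5608,.0914,.1013])"
```

```text
pos [0.5611 0.0913 0.1647] yaw y 1.3998555969962019 t 18.4
tool delta [0.0002 0.0001 0.0634]
```

Emit:
nudge_tcp:
  rows: [0, 0, 0.02, 0, 0.5, 0, 0, 0.02, 0, 0.5, 0, 0, 0.015, 0, 0.5, 0, 0, 0.008, 0, 0.5, 0, 0, 0, 0, 0.5, 0, 0, 0, 0, 0, 0, 0, 0, 0, 0, 0, 0, 0, 0, 0, 0, 0, 0, 0, 0, 0, 0, 0, 0, 0]
  force: 25

```text
t: 19.4
eef_pos: [0.5627, 0.0919, 0.1037]
tool_rot: [0.001, 0.085, 0.996, 0.001]
contact_force: [-0.7, 2.4, 7.1]
gripper_width: 0.197
grasp_force: 25.4
```

```bash
python3 - <<'E'
from h import *
go([.5608,.0914,.1013]);print(bot.get_obs()['gripper_width'])
a=np.linspace(1.22,0,9); k=np.c_[-.058*np.sin(a),.058*np.cos(a)];d=np.diff(k,axis=0)
print(np.c_[-d[:,0]*.866,d[:,1],-d[:,0]*.5])
E
```

```text
pos [0.5627 0.0919 0.1037] yaw y 1.3997224111391606 t 19.4
tool delta [ 0.0018 -0.0008  0.0024]
0.19736412176497684
[[-0.0032  0.008  -0.0018]
 [-0.0042  0.0074 -0.0024]
 [-0.0051  0.0066 -0.003 ]
 [-0.0059  0.0056 -0.0034]
 [-0.0066  0.0045 -0.0038]
 [-0.0071  0.0033 -0.0041]
 [-0.0075  0.002  -0.0043]
 [-0.0076  0.0007 -0.0044]]
```

Emit:
nudge_tcp:
  rows: [-0.0032, 0.008, -0.0018, 0, 0, -0.0042, 0.0074, -0.0024, 0, 0, -0.0051, 0.0066, -0.003, 0, 0, -0.0059, 0.0056, -0.0034, 0, 0, 0, 0, 0, 0, 0]
  force: 25

```text
t: 19.9
eef_pos: [0.5831, 0.1147, 0.1127]
tool_rot: [-0.002, 0.086, 0.996, -0.001]
contact_force: [-4.8, -0.7, 4.2]
gripper_width: 0.199
grasp_force: 24.5
```

Emit:
nudge_tcp:
  rows: [-0.0066, 0.0045, -0.0038, 0, 0, -0.0071, 0.0033, -0.0041, 0, 0, -0.0075, 0.002, -0.0043, 0, 0, -0.0076, 0.0007, -0.0044, 0, 0, 0, 0, 0, 0, 0, 0, 0, 0, 0, 0]
  force: 25

```text
t: 20.5
eef_pos: [0.6144, 0.1232, 0.1297]
tool_rot: [-0.0, 0.085, 0.996, 0.001]
contact_force: [-0.1, 5.0, 0.3]
gripper_width: 0.19
grasp_force: 24.6
```

```bash
python3 - <<'E'
from h import *
M,p=port(.6072,-.0019,.1115,-.171); go(p+M@[-.004,.122,.022])
E
```

```text
pos [0.6144 0.1232 0.1297] yaw y 1.4008116462025184 t 20.5
tool delta [ 0.0003 -0.0025  0.0012]
```

Emit:
nudge_tcp:
  rows: [-0.003, -0.001, -0.0017, 0, 0, -0.002, -0.0005, -0.001, 0, 0, 0, 0, 0, 0, 0, 0, 0, 0, 0, 0]
  force: 25

```text
t: 20.9
eef_pos: [0.6185, 0.1229, 0.1322]
tool_rot: [-0.001, 0.084, 0.996, 0.002]
contact_force: [-2.4, 9.3, -1.4]
gripper_width: 0.187
grasp_force: 24.4
```

Emit:
nudge_tcp:
  rows: [-0.003, 0, -0.0015, 0, 0, 0, 0, 0, 0, 0, 0, 0, 0, 0, 0]
  force: 25

```text
t: 21.2
eef_pos: [0.6213, 0.1226, 0.1337]
tool_rot: [-0.001, 0.084, 0.996, 0.003]
contact_force: [-2.5, 9.7, -0.8]
gripper_width: 0.188
grasp_force: 24.4
```

Emit:
nudge_tcp:
  rows: [0.001, 0, 0, 0, 0.5, 0, 0, 0, 0, 0.5, 0, 0, 0, 0, 0.5, 0, 0, -0.03, 0, 0.5, 0, 0, -0.04, 0, 0.5, 0, 0, -0.04, 0, 0.5, 0, 0, -0.03, 0, 0.5, 0, 0, 0, 0, 0.5, 0, 0, 0, 0, 0.5]
  force: 25

```text
t: 22.1
eef_pos: [0.6215, 0.1176, 0.2741]
tool_rot: [0.001, 0.086, 0.996, 0.0]
contact_force: [0.1, 0.2, 0.1]
gripper_width: 0.499
grasp_force: 0.0
```

```bash
cat > knob.py <<'E'
from h import *
M,p=port(.6072,-.0019,.1115,-.171)
K=lambda a:p+M@np.array([-.058*np.sin(a),.064+.058*np.cos(a),.03])
o=[]
for n in('scene','side','wrist'):
    c=cam(n);i=bot.read_camera(n);h=cv2.cvtColor(i,cv2.COLOR_BGR2HSV); w=proj(c,K(0))[0].astype(int)
    s=40 if n=='wrist' else 20
    r=np.s_[max(w[1]-s,0):w[1]+s,max(w[0]-s,0):w[0]+s]; m=cv2.inRange(h,(22,130,90),(34,255,255))[r]
    nn,l,st,ce=cv2.connectedComponentsWithStats(m); j=1+np.argmax(st[1:,4]) if nn>1 else 0
    uv=ce[j]+[r[1].start,r[0].start]; print(n,st[j,4],uv,'pred0',proj(c,K(0))[0])
    if nn>1 and st[j,4]>12: o.append((c,uv,n))
s=least_squares(lambda v:np.concatenate([proj(c,K(v[0]))[0]-uv for c,uv,_ in o if _!='scene']),[.1]);print('angle',s.x,s.fun)
E
python3 knob.py
```

```text
scene 1600 [331.5 206.5] pred0 [332.8877 207.285 ]
side 132 [283.1894 263.3106] pred0 [282.7973 262.4876]
wrist 568 [321.4472 212.4665] pred0 [317.2316 217.9398]
angle [0.0643] [ 1.372   0.266  -4.3737  0.8955]
```

Knob reads close to shut (0–0.06 rad), within measurement error. To be sure, I'll push it shut with closed fingers from the downhill side until the force rises.

Emit:
nudge_tcp:
  rows: [0.025, 0.0017, 0, 0, 0, 0.025, 0.0017, 0, 0, 0, 0, 0, 0.03, 0, 0, 0, 0, 0.04, 0, 0, 0, 0, 0.04, 0, 0, 0, 0, 0.03, 0, 0, 0, 0, 0.02, 0, 0, 0, 0, 0.01, 0, 0, 0, 0, 0, 0, 0, 0, 0, 0, 0, 0]
  force: 25

```text
t: 23.25
eef_pos: [0.5728, 0.1302, 0.1039]
tool_rot: [0.0, 0.085, 0.996, 0.0]
contact_force: [-0.6, 0.2, 0.3]
gripper_width: 0.003
grasp_force: 0.0
```

Emit:
nudge_tcp:
  rows: [-0.0043, 0, -0.0025, 0, 0, -0.0043, 0, -0.0025, 0, 0, -0.0043, 0, -0.0025, 0, 0, 0, 0, 0, 0, 0, 0, 0, 0, 0, 0]

```text
t: 23.75
eef_pos: [0.5855, 0.128, 0.1113]
tool_rot: [0.0, 0.085, 0.996, 0.0]
contact_force: [-0.3, 0.4, -0.6]
gripper_width: 0.005
grasp_force: 0.0
```

Emit:
nudge_tcp:
  rows: [-0.0026, 0, -0.0015, 0, 0, -0.0026, 0, -0.0015, 0, 0, 0, 0, 0, 0, 0, 0, 0, 0, 0, 0]

```text
t: 24.15
eef_pos: [0.5892, 0.1275, 0.1135]
tool_rot: [-0.001, 0.085, 0.996, -0.0]
contact_force: [-4.0, 2.2, -1.2]
gripper_width: -0.0
grasp_force: 2.2
```

Emit:
nudge_tcp:
  rows: [-0.003, 0, -0.0017, 0, 0, 0, 0, 0, 0, 0, 0, 0, 0, 0, 0]

```text
t: 24.45
eef_pos: [0.5895, 0.1274, 0.1138]
tool_rot: [-0.004, 0.085, 0.996, -0.001]
contact_force: [-9.5, 3.0, -4.0]
gripper_width: -0.003
grasp_force: 4.5
```

Emit:
nudge_tcp:
  rows: [-0.003, 0, -0.0017, 0, 0, 0, 0, 0, 0, 0, 0, 0, 0, 0, 0]

```text
t: 24.75
eef_pos: [0.5898, 0.1273, 0.1141]
tool_rot: [-0.007, 0.084, 0.996, -0.001]
contact_force: [-13.1, 4.5, -7.1]
gripper_width: -0.001
grasp_force: 6.7
```

The catch is hard against its stop: under 1 mm of movement at 15 N, at the shut position. Now back off, cross above the nozzle and go to the tab.

Emit:
nudge_tcp:
  rows: [0.01, 0, 0.005, 0, 0, 0.01, 0, 0, 0, 0, 0, 0, -0.04, 0, 0, 0, 0, -0.04, 0, 0, 0, 0, -0.045, 0, 0.5, 0, 0, -0.045, 0, 0.5, 0, -0.03, 0, 0, 0.5, 0, -0.04, 0, 0, 0.5, 0, -0.04, 0, 0, 0.5, 0, -0.04, 0, 0, 0.5, 0, -0.04, 0, 0, 0.5, 0, -0.035, 0, 0, 0.5, 0, 0, 0, 0, 0.5, 0, 0, 0, 0, 0.5]
  force: 30

```text
t: 26.15
eef_pos: [0.5385, -0.0934, 0.2833]
tool_rot: [0.001, 0.087, 0.996, 0.0]
contact_force: [0.6, 1.1, -0.1]
gripper_width: 0.498
grasp_force: 0.0
```

```bash
python3 -c "
from h import *
M,p=port(.6072,-.0019,.1115,-.171)
for n in('scene','wrist'):
    c=cam(n);h=cv2.cvtColor(bot.read_camera(n),cv2.COLOR_BGR2HSV);w=proj(c,p+M@[0,-.105,.016])[0];s=18 if n=='scene' else 45
    a=int(w[1])-s;b=int(w[0])-s;m=cv2.inRange(h,(45,120,40),(85,255,255))[a:a+2*s,b:b+2*s];mo=cv2.moments(m,True);print(n,w,mo['m00'],mo['m10']/mo['m00']+b,mo['m01']/mo['m00']+a, cv2.boundingRect(m),b,a)
    print([proj(c,p+M@[x,y,z])[0].round(1).tolist() for x,y,z in((-.015,-.11,.03),(.015,-.11,.03),(-.015,-.1,.03),(.015,-.1,.03))])
go([.5804,-.1023,.1177])"; python3 knob.py
```

```text
scene [360.0729 248.3253] 170.0 360.55882352941177 250.31176470588235 (11, 12, 16, 18) 342 230
[[352.5, 248.3], [363.5, 241.4], [351.3, 246.4], [362.3, 239.6]]
wrist [309.3949 268.1398] 390.0 309.95641025641027 265.3871794871795 (41, 24, 11, 38) 264 223
[[303.4, 248.4], [303.1, 283.6], [315.1, 248.4], [315.1, 283.6]]
pos [ 0.5388 -0.0911  0.2829] yaw y 1.401271733178906 t 26.25
tool delta [-0.0427 -0.0041  0.1652]
scene 1600 [331.5 206.5] pred0 [332.8877 207.285 ]
side 138 [281.5362 261.9565] pred0 [282.7973 262.4876]
wrist 750 [582.288  266.6147] pred0 [576.4229 267.1884]
angle [-0.011] [ 0.9627  0.3371 -5.7493  1.3245]
```

Emit:
nudge_tcp:
  rows: [-0.021, -0.002, 0, 0, 0.5, -0.0215, -0.002, 0, 0, 0.5, 0, 0, 0.04, 0, 0.5, 0, 0, 0.04, 0, 0.5, 0, 0, 0.04, 0, 0.5, 0, 0, 0.03, 0, 0.5, 0, 0, 0.014, 0, 0.5, 0, 0, 0, 0, 0.5, 0, 0, 0, 0, 0, 0, 0, 0, 0, 0, 0, 0, 0, 0, 0, 0, 0, 0, 0, 0, 0, 0, 0, 0, 0]
  force: 40

```text
t: 27.7
eef_pos: [0.5809, -0.1035, 0.1202]
tool_rot: [0.002, 0.086, 0.996, 0.0]
contact_force: [-0.4, -0.2, 7.4]
gripper_width: 0.106
grasp_force: 44.3
```

```bash
python3 -c "
from h import *
go([.5804,-.1023,.1177])"
```

```text
pos [ 0.5809 -0.1035  0.1202] yaw y 1.3994458357017712 t 27.7
tool delta [0.0007 0.0011 0.0025]
```

Gripped at about 9 mm, as expected for the 10 mm tab. Pull 44 mm to −y.

Emit:
nudge_tcp:
  rows: [0, -0.006, 0, 0, 0, 0, -0.008, 0, 0, 0, 0, -0.01, 0, 0, 0, 0, -0.01, 0, 0, 0, 0, -0.008, 0, 0, 0, 0, -0.003, 0, 0, 0, 0, 0, 0, 0, 0, 0, 0, 0, 0, 0]
  force: 40

```text
t: 28.5
eef_pos: [0.5736, -0.144, 0.1201]
tool_rot: [0.001, 0.084, 0.996, 0.002]
contact_force: [-0.6, 8.1, 9.0]
gripper_width: 0.105
grasp_force: 44.8
```

Emit:
nudge_tcp:
  rows: [0, -0.003, 0, 0, 0, 0, 0, 0, 0, 0, 0, 0, 0, 0, 0]

```text
t: 28.8
eef_pos: [0.5736, -0.1442, 0.1201]
tool_rot: [0.001, 0.083, 0.997, 0.004]
contact_force: [0.0, 15.3, 10.2]
gripper_width: 0.104
grasp_force: 45.1
```

Emit:
nudge_tcp:
  rows: [0, -0.002, 0, 0, 0, 0, 0, 0, 0, 0, 0, 0, 0, 0, 0]

```text
t: 29.1
eef_pos: [0.5736, -0.1442, 0.1201]
tool_rot: [0.001, 0.082, 0.997, 0.005]
contact_force: [0.3, 19.9, 9.9]
gripper_width: 0.106
grasp_force: 45.4
```

Emit:
nudge_tcp:
  rows: [0, 0.003, 0, 0, 0.4, 0, 0, 0, 0, 0.5, 0, 0, 0, 0, 0.5, 0, 0, -0.04, 0, 0.5, 0, 0, -0.06, 0, 0.5, 0, 0.02, -0.04, 0, 0.5, 0, 0.02, 0, 0, 0.5, 0, 0, 0, 0, 0.5, 0, 0, 0, 0, 0.5]
  force: 40

```text
t: 30.0
eef_pos: [0.5776, -0.1109, 0.2478]
tool_rot: [-0.001, 0.085, 0.996, -0.0]
contact_force: [0.8, 0.2, -0.4]
gripper_width: 0.498
grasp_force: 0.0
```

```bash
cat > tab.py <<'E'
from h import *
M,p=port(.6072,-.0019,.1115,-.171)
for n in('scene','wrist'):
    c=cam(n);h=cv2.cvtColor(bot.read_camera(n),cv2.COLOR_BGR2HSV);w=proj(c,p+M@[0,-.149,.016])[0];s=18 if n=='scene' else 45
    a=int(w[1])-s;b=int(w[0])-s;m=cv2.inRange(h,(45,120,40),(85,255,255))[a:a+2*s,b:b+2*s];x,y,ww,hh=cv2.boundingRect(m);mo=cv2.moments(m,True);print(n,mo['m00'],'cen',mo['m10']/mo['m00']+b,mo['m01']/mo['m00']+a,'u',b+x,b+x+ww,'v',a+y,a+y+hh)
    for Y in(-.144,-.1465,-.149): print(Y,[proj(c,p+M@[0,Y+d,.03])[0].round(1).tolist() for d in(-.005,.005)], proj(c,p+M@[0,Y-.002,.012])[0])
E
python3 tab.py
```

```text
scene 175.0 cen 365.54285714285714 258.2285714285714 u 358 374 v 250 267
-0.144 [[363.1, 252.5], [361.8, 250.5]] [366.209  257.6235]
-0.1465 [[363.4, 253.0], [362.1, 251.0]] [366.5474 258.1307]
-0.149 [[363.8, 253.5], [362.4, 251.5]] [366.887  258.6397]
wrist 692.0 cen 271.5274566473988 232.65317919075144 u 263 281 v 210 257
-0.144 [[265.2, 230.7], [279.1, 230.7]] [272.1896 236.5229]
-0.1465 [[261.7, 230.7], [275.6, 230.7]] [268.9302 236.524 ]
-0.149 [[258.2, 230.7], [272.1, 230.7]] [265.671  236.5251]
```

The tab hit a firm stop after about 41.5 mm of the 44 mm. To rule out a finger being blocked, I'll push from the inside with closed fingers and watch the force.

Emit:
nudge_tcp:
  rows: [-0.002, -0.0026, 0, 0, 0, 0, 0, 0.04, 0, 0, 0, 0, 0.04, 0, 0, 0, 0, 0.03, 0, 0, 0, 0, 0.02, 0, 0, 0, 0, 0, 0, 0, 0, 0, 0, 0, 0, 0, -0.004, 0, 0, 0, 0, -0.004, 0, 0, 0, 0, 0, 0, 0, 0]
  force: 40

```text
t: 31.1
eef_pos: [0.5788, -0.1223, 0.1195]
tool_rot: [0.001, 0.086, 0.996, -0.0]
contact_force: [1.1, -0.2, 0.8]
gripper_width: -0.005
grasp_force: 0.0
```

Emit:
nudge_tcp:
  rows: [0, -0.004, 0, 0, 0, 0, -0.004, 0, 0, 0, 0, 0, 0, 0, 0, 0, 0, 0, 0, 0]

```text
t: 31.5
eef_pos: [0.5779, -0.1258, 0.1189]
tool_rot: [0.0, 0.084, 0.996, 0.002]
contact_force: [0.1, 7.2, 2.6]
gripper_width: -0.0
grasp_force: 3.7
```

Emit:
nudge_tcp:
  rows: [0, -0.003, 0, 0, 0, 0, -0.003, 0, 0, 0, 0, 0, 0, 0, 0, 0, 0, 0, 0, 0]

```text
t: 31.9
eef_pos: [0.5779, -0.126, 0.1189]
tool_rot: [0.0, 0.082, 0.997, 0.005]
contact_force: [0.9, 20.6, 5.1]
gripper_width: 0.003
grasp_force: 9.8
```

Emit:
nudge_tcp:
  rows: [0, 0.01, 0, 0, 0, 0, 0, -0.04, 0, 0, 0, 0, -0.05, 0, 0, 0, 0, -0.05, 0, 0.5, 0, 0, -0.04, 0, 0.5, 0, 0, 0, 0, 0.5, 0, 0, 0, 0, 0.5, 0, 0, 0, 0, 0.5]
  force: 40

```text
t: 32.7
eef_pos: [0.5768, -0.1249, 0.297]
tool_rot: [-0.001, 0.085, 0.996, -0.0]
contact_force: [0.9, -0.7, -1.1]
gripper_width: 0.499
grasp_force: 0.0
```

```bash
python3 tab.py; python3 knob.py; python3 - <<'E'
from h import *
M,p=port(.6072,-.0019,.1115,-.171); t=np.linspace(0,2*np.pi,90)
for n in('scene','side'):
    i=bot.read_camera(n);c=cam(n);g=cv2.GaussianBlur(cv2.cvtColor(i,cv2.COLOR_BGR2GRAY),(0,0),1).astype(np.float32);G=np.hypot(cv2.Sobel(g,5,1,0),cv2.Sobel(g,5,0,1))
    def sc(s):
        q=proj(c,p+np.c_[.022*np.cos(t),.022*np.sin(t),np.full(90,.12+s/1000)]@M.T).astype(np.float32); return round(float(cv2.remap(G,q[:,0],q[:,1],1).mean()))
    a=cv2.imread(f'pics/a_{n}.png');d=cv2.absdiff(i,a).max(2)
    print(n,'rim',[sc(s) for s in range(-6,9,2)],{k:round(float(d[v-12:v+12,u-10:u+10].mean()),1) for k,(u,v) in (dict(cup=(262,267),paint=(285,304),cleaner=(451,307)) if n=='scene' else dict(cup=(398,299),paint=(388,263),dropper=(221,378))).items()})
    r=np.s_[310:400,295:410] if n=='scene' else np.s_[190:245,325:400]
    print('cap red px',int((cv2.inRange(cv2.cvtColor(i,cv2.COLOR_BGR2HSV),(0,150,60),(6,255,255))[r]>0).sum()))
E
```

```text
scene 173.0 cen 365.65895953757223 258.16184971098266 u 358 374 v 250 267
-0.144 [[363.1, 252.5], [361.8, 250.5]] [366.209  257.6235]
-0.1465 [[363.4, 253.0], [362.1, 251.0]] [366.5474 258.1307]
-0.149 [[363.8, 253.5], [362.4, 251.5]] [366.887  258.6397]
wrist 458.0 cen 292.5414847161572 215.78384279475983 u 286 299 v 196 237
-0.144 [[288.1, 213.3], [299.9, 213.3]] [292.8848 219.2553]
-0.1465 [[285.2, 213.3], [297.0, 213.3]] [290.0898 219.2538]
-0.149 [[282.2, 213.3], [294.0, 213.3]] [287.2949 219.2523]
scene 1600 [331.5 206.5] pred0 [332.8877 207.285 ]
side 139 [281.705  262.1727] pred0 [282.7973 262.4876]
wrist 810 [614.0062 211.8432] pred0 [608.0201 212.8303]
angle [-0.0076] [ 0.8857  0.181  -5.893   1.4873]
scene rim [44, 46, 48, 49, 48, 46, 42, 36] {'cup': 21.9, 'paint': 3.9, 'cleaner': 4.0}
cap red px 886
side rim [76, 90, 107, 115, 105, 81, 61, 54] {'cup': 6.7, 'paint': 4.8, 'dropper': 3.7}
cap red px 503
```

```bash
python3 -c "
from station import bot
print(bot.hand_in())"
```

```text
the job is handed in; nothing more can be done
None
```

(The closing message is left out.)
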